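Hang the tube rack in the sample transport tub and load the tube

TASK

Take the green hook-on tube rack off the sloping draining stand and hang it by its bent lip over the long wall of the white transport tub that faces the cold packs, so that the lip is fully down on the rim, the rack hangs straight and its wells are inside the tub. Let go of it, then stand the red-capped sample tube fully down in any one of its wells. Leave the two white-capped tubes and the small jar where they are, and do not drop the rack.

Things in the scene. Friction and masses are not known exactly. Their poses are not given: they have to be found in the camera images.
- hook_rack: Green plastic hook-on tube rack, loose, about 0.22 kg: block with a bent lip along its back. z up when hung, y along its length, +x away from the wall it hangs on. Origin: under the lip's flat part, mid length, midway in the 9 mm gap (x -4.5 to 4.5) that takes the wall. Block x 4.5 to 34.5, y -75 to 75, z -56 to 4 (top). Lip 4 thick, 150 long, its bent end down to z -22, last 8 mm flared out
- rack_tab (a point): Middle of the hook rack's upright grip tab (rack x 16, y 0, z 26.5 mm; axes as the rack): 12 thick (x), 24 wide (y), 45 tall, standing on the rack's top face. At the start the rack hangs on the draining stand's top edge with its back on the board: its z axis and the tab lean 40 degrees from vertical, towards the robot
- well0 (a point): Floor centre of the hook rack's well at rack y -57 mm, x 19.5. Each well: square, 17 by 17 mm, open at the top face, 56 deep, chamfered mouth; axes as the rack
- well1 (a point): Floor centre of the hook rack's well at rack y -30 mm, otherwise as well0
- well2 (a point): Floor centre of the hook rack's well at rack y +30 mm, otherwise as well0
- well3 (a point): Floor centre of the hook rack's well at rack y +57 mm, otherwise as well0
- tub_rim (a point): Middle of the top edge, mid thickness, of the tub's long wall nearest the robot; z up, y along the wall, +x into the tub. White open transport tub, fixed, 230 (x) by 300 (y) outside, 120 high, straight walls 5 mm thick. Two blue cold packs, 30 thick, stand along the opposite long wall, tops at 98 mm. Tub left or right on the bench
- stand_edge (a point): Middle of the top edge, mid thickness, of the draining stand's white board, 171 mm above the bench; z up, y along the edge, x level. Board 220 wide, 5 thick, fixed on a grey drip tray, leaning 40 degrees from vertical with its top towards the robot; its face, with low pegs and small cups, looks up and away from the robot. On the side of the bench opposite the tub
- tube_red: Closed sample tube with a red cap, loose, 16 g: clear round-bottomed body 13 mm in diameter, cap 17 mm in diameter from 65 to 85 mm above the foot. Origin at the foot on the axis, z along the tube to the cap. It stands in a well of the yellow bench rack
- tube_red_foot (a point): The foot (lowest point, on the axis) of the red-capped tube
- bench_rack: Yellow tube rack, fixed to the bench, 130 (x, long) by 36 (y) by 55 mm high, 44 wide at the foot; origin under its centre. Five wells in a row along its x at -48, -24, 0, 24, 48 mm, 15 by 15 mm, floors 10 mm above the bench. The three tubes stand in those at -48, 0 and 48, in any order, caps at 75 to 95 mm above the bench
- tube_white1: Tube like the red one, with a white cap, standing in the bench rack; must stay. Origin at its foot
- tube_white2: Another such white-capped tube; must stay. Origin at its foot
- jar: Small white jar with an orange cap, 44 mm in diameter, 55 high, loose on the bench beyond the bench rack; must stay. Origin under its centre
Mind the look-alikes: they are no part of the job. Several things have the shape of the hook_rack; the one meant has the colours described above.

How it is judged:
By the outcome, as a careful person would: the job done as asked, in the order asked, and still so for the second after the job is handed in, with the robot touching nothing.
It also fails if it takes over 64 s, if anything falls off the work surface, if the arm or the gripper's body presses on something with over 40 N, if the wrist force passes 120 N, or if a joint passes its speed limit or range.

ROBOT

A 6-joint arm with a two-finger parallel gripper is mounted at the origin on the work surface. World frame = base frame: x ahead of the robot, y to its left, z up, the work surface at z = 0. Lengths are in mm, angles in rad, forces in N, time in s.
With the tool pointing down it reaches from about 350 to 975 mm from the base axis. Payload 7.1 kg.
Tool frame: the origin (TCP) lies on the mounting face of the last link; the fingertips stand 182 mm ahead of it and the grasp point (between the pads) lies 163 mm ahead of it (ctrl.tcp_to_tips is the distance from the TCP to the fingertips, in mm); z points along the fingers, y is the direction in which the jaws open and shut (so a half turn about z gives the same grasp; the last joint's range is limited). The gripper opens to 88 mm and grips with 3 to 60 N. Pads are 20 mm wide; open, the fingers measure 115 mm over their backs; the gripper's body (75 mm by 178 mm) begins 61 mm behind the grasp point.
Start: joints at [-1.274, 0.423, 1.63, -0, 1.089, -0.019], TCP at [194.129, -594.071, 404.675] pointing down, gripper open.
Joint ranges: [-3, 3], [-0.9, 2.11], [0.09, 2.58], [-1.31, 4.45], [0.11, 2.69], [-2.54, 2.54]. Speed limits (rad/s): [2.39, 2.39, 3.01, 3.14, 3.14, 3.14].

INTERFACE

Orientations are given as a rotation vector (axis times angle).
In Python, from workcell import ctrl gives the robot as it stands. The module is installed in compiled form; this text tells all that it offers.
- The arm moves only by the tool send_rows, never from a script. Its argument "commands" is a list of rows, each an object with "translation": the shift along the world's x, y, z normalised to -1 to 1, where 1 is 0.1 m, a list of three; "twist": the turn, a rotation vector about the world's x, y, z normalised to -1 to 1, where 1 is 0.5 rad, a list of three. A call has exactly 10 rows; each row is the pose to reach, as a shift and turn from the pose commanded when the call began; what a row does not reach only later rows make up. A row lasts 1/10 s, in which the tool goes at most 50 mm and 8.59 degrees, less where a joint would pass 70% of its speed; a pose out of reach is approached as far as the arm can. A call with a number of a shift or a turn outside -1 to 1 is refused whole. A call with a gripper value outside its range is refused whole. "grip" is the closure, from -1 (fully open) to 1 (shut), set as the call begins (left out, the last holds). The fingers move at their own pace and stop on an object; the grip force is fixed at half the most. Time passes only in rows, so rows that repeat a pose let the fingers close, or fill a call up. It gives the time, the measured TCP pose, the force and the opening at its end, in the units of the state.
- ctrl.get_obs(): the state, without advancing time (a new reading comes with each control period).
- ctrl.get_image(name): name is "side" or "top" or "wrist"; returns a dict with "img" (400x640x3 uint8, red, green, blue), "intrinsics" (3x3 intrinsics, pixels), "cam_to_world" (4x4, takes a point from camera to world coordinates). Camera axes: x right, y down, z forward; pixel columns grow to the right and rows downward; lengths in mm; the calibration is good to about 2 mm. A picture is of the moment at which its call begins. There is no depth.
- ctrl.close_job(): hands the job in, once; it reports no verdict.
The state is a dict: "t": time; "qpos": joint angles; "qvel": joint speeds; "joint_torque": joint torques, N m; "ee_pos": TCP position; "orientation": TCP orientation; "ft_force": force on the tool from outside, world axes, zero at the start; "moment": the same for the moment, N m; "width": finger opening in mm.
Only numpy, scipy, OpenCV 4.12 (cv2) and the standard library are available. Lean on these libraries where they do the work, as an engineer would, in place of code of your own. Each camera call takes 0.05 s, during which the arm holds its last target. There are 200 camera calls.

## Working session

There is one attempt and no reset: what is moved stays moved. The work goes in short steps, Python scripts to look and compute and a tool call to move; the robot and the scene stay as the last step left them, time stands still between calls to the robot, and variables do not carry over. Pictures are saved under pics/ and viewed, about 8 in all and at most 12, crops included, and the job is handed in when it is done.

Besides the shell and the picture viewer there is one more tool, called after "Emit:" as name([rows], argument=value, ...), one row to a line, values as JSON. send_rows: Moves the arm, as the interface text tells. Its arguments: {"type":"object","properties":{"commands":{"type":"array","items":{"type":"object","properties":{"translation":{"type":"array","items":{"type":"number"}},"twist":{"type":"array","items":{"type":"number"}}}}},"grip":{"type":"number"}},"required":["commands"]}

```bash
mkdir -p pics
python3 - <<'E'
from workcell import ctrl
import cv2,numpy as np,pickle
o=ctrl.get_obs();print(o)
D={}
for n in("side","top","wrist"):
    d=ctrl.get_image(n);D[n]=d
    cv2.imwrite(f"pics/a_{n}.png",d["img"][:,:,::-1]);print(n,np.round(d["intrinsics"],1).tolist(),np.round(d["cam_to_world"],3).tolist())
pickle.dump(D,open("a.pkl","wb"))
E
```

```text
{'t': 0.0, 'qpos': array([-1.27402187e+00,  4.23804468e-01,  1.63069220e+00, -2.98409621e-05,
        1.08860158e+00, -1.90146448e-02]), 'qvel': array([-0.00136195,  0.00088512,  0.0012306 , -0.00050117,  0.00030147,
       -0.0006519 ]), 'joint_torque': array([-1.85790873e-05, -5.44628799e+01, -2.73670632e+01,  6.43976592e-02,
        2.27783946e-02, -1.08557856e-04]), 'ee_pos': array([ 194.03356141, -593.81880534,  403.92333751]), 'orientation': array([-3.10104053e+00, -4.93769425e-01,  3.68333256e-04]), 'ft_force': array([0.08469888, 0.42907837, 0.4512442 ]), 'moment': array([0.03170932, 0.01608801, 0.0007388 ]), 'width': 87.89952992983892}
side [[484.8, 0.0, 315.6], [0.0, 484.8, 195.8], [0.0, 0.0, 1.0]] [[-0.689, -0.442, 0.575, -199.502], [-0.725, 0.42, -0.546, 676.624], [-0.0, -0.793, -0.61, 972.522], [0.0, 0.0, 0.0, 1.0]]
top [[497.9, 0.0, 318.7], [0.0, 497.9, 197.2], [0.0, 0.0, 1.0]] [[-0.013, -0.981, 0.192, 308.845], [-1.0, 0.01, -0.014, -86.842], [0.012, -0.192, -0.981, 1503.462], [0.0, 0.0, 0.0, 1.0]]
wrist [[299.9, 0.0, 323.5], [0.0, 299.9, 198.0], [0.0, 0.0, 1.0]] [[0.311, -0.911, -0.272, 268.789], [-0.951, -0.298, -0.086, -568.463], [-0.002, 0.285, -0.958, 384.979], [0.0, 0.0, 0.0, 1.0]]
```

View pics/a_top.png

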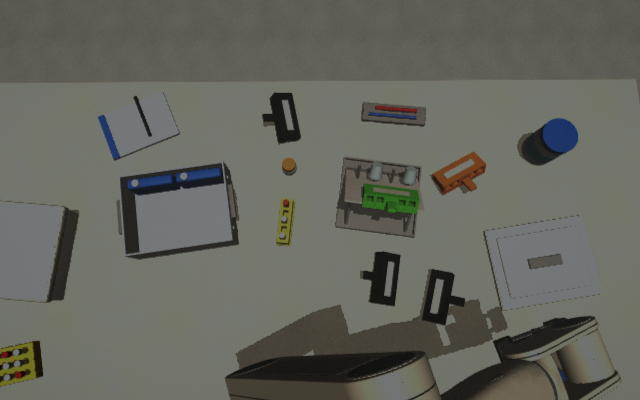

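View pics/a_side.png

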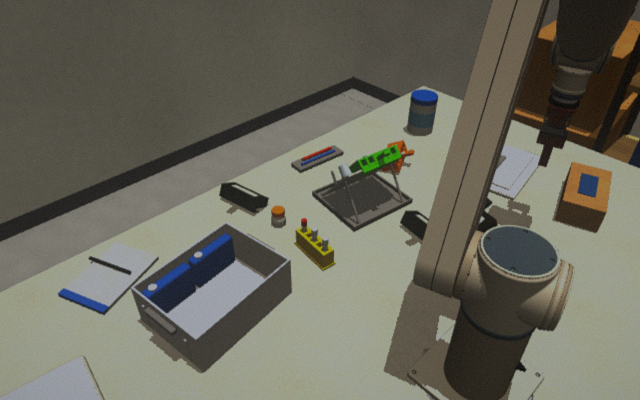

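```bash
cat > h.py <<'E'
import cv2,numpy as np,pickle
def ray(d,u,v):
    K=d["intrinsics"];T=d["cam_to_world"]
    r=T[:3,:3]@np.linalg.solve(K,[u,v,1.]);return T[:3,3],r/np.linalg.norm(r)
def onz(d,u,v,z):
    o,r=ray(d,u,v);return o+r*(z-o[2])/r[2]
def tri(*obs): # (d,u,v)...
    A=np.zeros((3,3));b=np.zeros(3);R=[]
    for q in obs:
        o,r=ray(*q);P=np.eye(3)-np.outer(r,r);A+=P;b+=P@o;R.append((o,P))
    p=np.linalg.solve(A,b);return p,[float(np.linalg.norm(P@(p-o))) for o,P in R]
def proj(d,p):
    T=d["cam_to_world"];c=T[:3,:3].T@(np.asarray(p,float)-T[:3,3]);q=d["intrinsics"]@c;return q[:2]/q[2]
def crop(d,x0,y0,x1,y1,s):
    return cv2.resize(d["img"][y0:y1,x0:x1,::-1],None,fx=s,fy=s,interpolation=cv2.INTER_CUBIC)
E
python3 - <<'E'
from h import *
D=pickle.load(open("a.pkl","rb"))
a=crop(D["top"],330,150,430,240,4);b=crop(D["side"],310,135,410,225,4)
c=crop(D["top"],110,150,250,260,2.85);c=cv2.resize(c,(400,314)) ;e=crop(D["side"],130,220,300,353,2.35);e=cv2.resize(e,(400,314))
m=np.vstack([np.hstack([a,b])[:286*1+74],np.hstack([c,e])])[:674]
m=np.vstack([np.hstack([a,b])[:290],np.hstack([c,e])[:310]])
m=np.clip(m.astype(float)*1.5,0,255).astype(np.uint8)
cv2.imwrite("pics/b.png",m);print(m.shape)
E
```

```text
(600, 800, 3)
```

View pics/b.png

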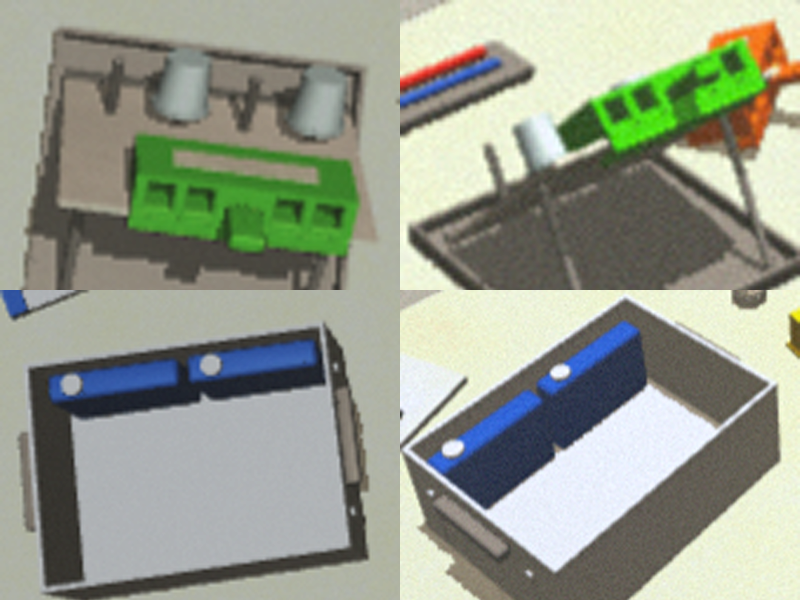

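Run:
```python
from h import *
D=pickle.load(open("a.pkl","rb"));t=D["top"];s=D["side"];np.set_printoptions(precision=1,suppress=True)
M=lambda X,Y:(t,330+X/4,150+Y/4); S=lambda X,Y:(s,310+(X-400)/4,135+Y/4)
print("tub",onz(t,125.8,255.7,120),onz(t,237.8,242.8,120),onz(t,223.5,162,120),onz(t,120.5,177,120),onz(s,289.4,258.2,120))
# block top far-left corner (lip side?) and right
for n,a,b in [("wellface near-left",M(131,228),S(613,150)),("near-right",M(350,250),S(765,90)),("farleft",M(137,135),S(598,92)),("tab",M(250,245),S(695,88))]:
    print(n,*tri(a,b))
print("tab",onz(t,392,207,220), "red",onz(t,285.5,203,95))
for n,lo,hi in [("green",(50,150,60),(70,255,255)),("red",(0,150,60),(6,255,255)),("yellow",(25,150,60),(32,255,255))]:
  for c in(t,s):
    hs=cv2.cvtColor(c["img"],cv2.COLOR_RGB2HSV);m=cv2.inRange(hs,lo,hi)
    k,l,st,ce=cv2.connectedComponentsWithStats(m)
    print(n,[(st[i].tolist(),ce[i].round(1).tolist()) for i in range(1,k) if st[i,4]>8])
```

```text
tub [420.6 426.9 120. ] [452.7 119.6 120. ] [685.  164.8 120. ] [643.7 455.6 120. ] [465.5 134.3 120. ]
wellface near-left [ 544.1 -224.5  165.6] [2.4973585094967596, 2.497358509496625]
near-right [ 526.7 -376.5  158. ] [0.2861711046530748, 0.28617110465297746]
farleft [ 591.  -236.2  191.8] [12.266839174476306, 12.266839174476116]
tab [ 529.2 -299.5  192.3] [5.1297845738532954, 5.129784573853249]
tab [ 531.7 -297.1  220. ] red [568.3 -11.4  95. ]
green [([362, 184, 57, 30, 1055], [390.1, 199.8])]
green [([357, 146, 44, 27, 507], [378.8, 159.2])]
red [([376, 106, 41, 7, 131], [396.2, 108.8]), ([284, 200, 5, 5, 21], [285.7, 202.1]), ([1, 352, 7, 6, 29], [4.3, 354.4]), ([15, 372, 6, 6, 29], [17.7, 374.7])]
red [([303, 147, 28, 13, 71], [316.4, 153.0]), ([302, 219, 5, 4, 17], [303.9, 220.4])]
yellow [([277, 199, 18, 44, 310], [285.2, 220.6]), ([0, 342, 36, 44, 713], [18.5, 363.2])]
yellow [([296, 226, 38, 30, 287], [314.1, 241.4]), ([322, 262, 13, 8, 33], [327.9, 265.6])]
```

```bash
cat >> h.py <<'E'
from scipy.spatial.transform import Rotation as Ro
def Rtool(psi,tilt):
    p,a=np.radians([psi,tilt]);e=np.array([np.cos(p),np.sin(p),0]);Z=np.array([0,0,1.])
    y=np.cos(a)*e+np.sin(a)*Z;z=np.sin(a)*e-np.cos(a)*Z
    return Ro.from_matrix(np.column_stack([np.cross(y,z),y,z]))
def plan(o,grasp,psi,tilt,back,n=1):
    R=Rtool(psi,tilt);tcp=np.asarray(grasp)-(163+back)*R.as_matrix()[:,2]
    w=(R*Ro.from_rotvec(o["orientation"]).inv()).as_rotvec();d=tcp-o["ee_pos"]
    print("tcp",tcp.round(1),"per call trans",(d/100/n).round(3),"twist",(w/.5/n).round(3))
E
python3 - <<'E'
from h import *
from workcell import ctrl
plan(ctrl.get_obs(),(530,-299,202),-6.5,40,100,4)
E
```

```text
tcp [ 362.  -279.9  403.5] per call trans [ 0.42   0.785 -0.002] twist [-0.233 -0.286  0.546]
```

Emit:
send_rows([
  {"translation": [0.04, 0.08, 0], "twist": [-0.02, -0.03, 0.05]},
  {"translation": [0.08, 0.16, 0], "twist": [-0.05, -0.06, 0.11]},
  {"translation": [0.13, 0.24, 0], "twist": [-0.07, -0.09, 0.16]},
  {"translation": [0.17, 0.31, 0], "twist": [-0.09, -0.11, 0.22]},
  {"translation": [0.21, 0.39, 0], "twist": [-0.12, -0.14, 0.27]},
  {"translation": [0.25, 0.47, 0], "twist": [-0.14, -0.17, 0.33]},
  {"translation": [0.29, 0.55, 0], "twist": [-0.16, -0.2, 0.38]},
  {"translation": [0.34, 0.63, 0], "twist": [-0.19, -0.23, 0.44]},
  {"translation": [0.38, 0.71, 0], "twist": [-0.21, -0.26, 0.49]},
  {"translation": [0.42, 0.785, 0], "twist": [-0.233, -0.286, 0.546]},
])

```text
t: 1.15
ee_pos: [236.5, -514.8, 404.7]
orientation: [2.867, 0.874, 0.186]
ft_force: [-0.7, -0.2, 0.8]
width: 87.6
```

Emit:
send_rows([
  {"translation": [0.04, 0.08, 0], "twist": [-0.02, -0.03, 0.05]},
  {"translation": [0.08, 0.16, 0], "twist": [-0.05, -0.06, 0.11]},
  {"translation": [0.13, 0.24, 0], "twist": [-0.07, -0.09, 0.16]},
  {"translation": [0.17, 0.31, 0], "twist": [-0.09, -0.11, 0.22]},
  {"translation": [0.21, 0.39, 0], "twist": [-0.12, -0.14, 0.27]},
  {"translation": [0.25, 0.47, 0], "twist": [-0.14, -0.17, 0.33]},
  {"translation": [0.29, 0.55, 0], "twist": [-0.16, -0.2, 0.38]},
  {"translation": [0.34, 0.63, 0], "twist": [-0.19, -0.23, 0.44]},
  {"translation": [0.38, 0.71, 0], "twist": [-0.21, -0.26, 0.49]},
  {"translation": [0.42, 0.785, 0], "twist": [-0.233, -0.286, 0.546]},
])

```text
t: 2.15
ee_pos: [278.5, -436.4, 404.7]
orientation: [2.583, 1.2, 0.351]
ft_force: [0.2, -0.8, 0.2]
width: 87.7
```

Emit:
send_rows([
  {"translation": [0.04, 0.08, 0], "twist": [-0.02, -0.03, 0.05]},
  {"translation": [0.08, 0.16, 0], "twist": [-0.05, -0.06, 0.11]},
  {"translation": [0.13, 0.24, 0], "twist": [-0.07, -0.09, 0.16]},
  {"translation": [0.17, 0.31, 0], "twist": [-0.09, -0.11, 0.22]},
  {"translation": [0.21, 0.39, 0], "twist": [-0.12, -0.14, 0.27]},
  {"translation": [0.25, 0.47, 0], "twist": [-0.14, -0.17, 0.33]},
  {"translation": [0.29, 0.55, 0], "twist": [-0.16, -0.2, 0.38]},
  {"translation": [0.34, 0.63, 0], "twist": [-0.19, -0.23, 0.44]},
  {"translation": [0.38, 0.71, 0], "twist": [-0.21, -0.26, 0.49]},
  {"translation": [0.42, 0.785, 0], "twist": [-0.233, -0.286, 0.546]},
])

```text
t: 3.15
ee_pos: [320.3, -357.9, 404.7]
orientation: [2.258, 1.475, 0.496]
ft_force: [-0.1, 0.7, 0.3]
width: 87.8
```

Run:
```python
from h import *
from workcell import ctrl
D={n:ctrl.get_image(n) for n in("wrist","top")};pickle.dump(D,open("b.pkl","wb"))
o=ctrl.get_obs();print(o["qpos"].round(3));plan(o,(530,-299,202),-6.5,40,100,1)
```

```text
[-0.952  0.155  2.064  0.631  0.586 -1.012]
tcp [ 362.  -279.9  403.5] per call trans [ 0.417  0.778 -0.011] twist [-0.233 -0.282  0.544]
```

Emit:
send_rows([
  {"translation": [0.05, 0.09, 0], "twist": [-0.03, -0.03, 0.06]},
  {"translation": [0.1, 0.18, 0], "twist": [-0.05, -0.06, 0.12]},
  {"translation": [0.15, 0.27, 0], "twist": [-0.08, -0.09, 0.18]},
  {"translation": [0.2, 0.36, 0], "twist": [-0.1, -0.12, 0.24]},
  {"translation": [0.25, 0.45, 0], "twist": [-0.13, -0.16, 0.3]},
  {"translation": [0.3, 0.54, 0], "twist": [-0.15, -0.19, 0.36]},
  {"translation": [0.34, 0.63, 0], "twist": [-0.18, -0.22, 0.42]},
  {"translation": [0.38, 0.72, 0], "twist": [-0.21, -0.25, 0.49]},
  {"translation": [0.417, 0.778, -0.01], "twist": [-0.233, -0.282, 0.544]},
  {"translation": [0.417, 0.778, -0.01], "twist": [-0.233, -0.282, 0.544]},
])

```text
t: 4.25
ee_pos: [361.9, -280.4, 403.6]
orientation: [1.905, 1.698, 0.618]
ft_force: [0.3, -0.8, -0.7]
width: 87.8
```

Run:
```python
from h import *
from workcell import ctrl
D={n:ctrl.get_image(n) for n in("wrist","top")};pickle.dump(D,open("c.pkl","wb"))
B=pickle.load(open("b.pkl","rb"))
o=ctrl.get_obs();print(o["qpos"].round(3));plan(o,(530,-299,202),-6.5,40,100,1)
m=np.vstack([cv2.resize(B["wrist"]["img"],(480,300))[:,:,::-1],cv2.resize(D["wrist"]["img"],(480,300))[:,:,::-1]])
cv2.imwrite("pics/c.png",np.clip(m*1.4,0,255))
```

```text
[-0.8    0.12   2.146  0.983  0.51  -1.477]
tcp [ 362.  -279.9  403.5] per call trans [ 0.002  0.011 -0.003] twist [-0.    -0.001  0.005][ WARN:0@1.878] global loadsave.cpp:1063 imwrite_ Unsupported depth image for selected encoder is fallbacked to CV_8U.
```

View pics/c.png

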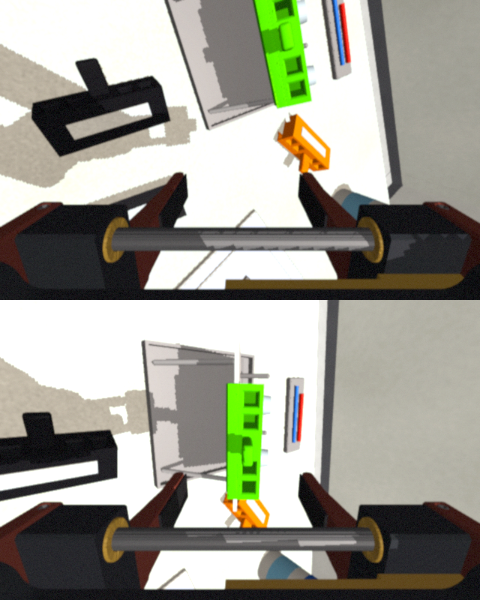

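Run:
```python
from h import *
D=pickle.load(open("c.pkl","rb"))
def blobs(im,x0,y0,x1,y1,s):
    g=im[y0:y1,x0:x1]
    hs=cv2.cvtColor(g,cv2.COLOR_RGB2HSV);gm=cv2.inRange(hs,(50,120,20),(72,255,255))
    V=cv2.bitwise_and(hs[:,:,2],gm);print("V pct",np.percentile(V[gm>0],[5,25,50,75,95]))
    print("rect",cv2.minAreaRect(cv2.findNonZero(gm)),cv2.boundingRect(gm))
    return cv2.resize(g[:,:,::-1],None,fx=s,fy=s,interpolation=cv2.INTER_CUBIC)
a=blobs(D["wrist"]["img"],280,100,380,280,3.3);b=blobs(D["top"]["img"],350,170,430,225,5)
c=np.zeros((600,800,3),np.uint8);c[:a.shape[0],:a.shape[1]]=a;c[:b.shape[0],350:350+b.shape[1]]=np.clip(b*1.6,0,255)
cv2.imwrite("pics/d.png",c)
```

```text
V pct [ 68.65  73.    92.   129.   190.  ]
rect ((45.886871337890625, 87.9444351196289), (49.15251159667969, 154.04818725585938), 0.5208563208580017) (21, 11, 51, 155)
V pct [ 59.  86.  90. 104. 110.]
rect ((40.582969665527344, 29.377727508544922), (56.76431655883789, 25.441513061523438), 7.594643592834473) (12, 14, 58, 30)
```

View pics/d.png

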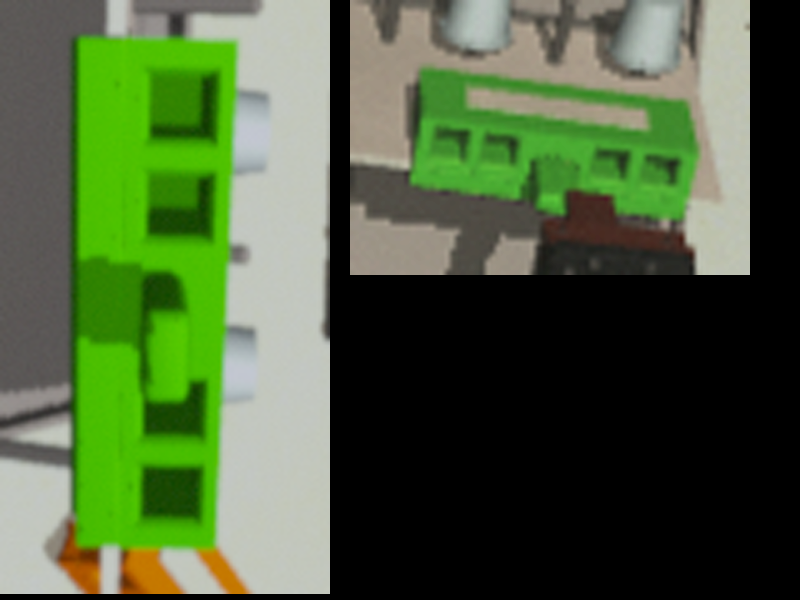

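Run:
```python
from h import *
np.set_printoptions(precision=2,suppress=True)
D=pickle.load(open("c.pkl","rb"));w=D["wrist"];t=D["top"];s=pickle.load(open("a.pkl","rb"))["side"]
W=lambda X,Y:(280+X/3.3,100+Y/3.3)
T=lambda X,Y:(350+(X-350)/5,170+Y/5)
# pnp
obj=np.array([[-8.5,75,4],[34.5,75,4],[34.5,-75,4],[-8.5,-75,4]],float)
img=np.array([W(77,37),W(237,41),W(214,548),W(77,546)])-.35
for fl in (cv2.SOLVEPNP_IPPE,):
    n,rv,tv,er=cv2.solvePnPGeneric(obj,img,w["intrinsics"],None,flags=fl)
    for r,tt,e in zip(rv,tv,er):
        C=w["cam_to_world"];R=C[:3,:3]@cv2.Rodrigues(r)[0];p=C[:3,:3]@tt.ravel()+C[:3,3]
        print("err",e,"origin",p,"tab",p+R@[16,0,26.5]);print(R)
print("lefttop",*tri((w,*W(237,41)),(t,*T(420,118))))
print("righttop",*tri((w,*W(214,548)),(t,*T(697,150))))
print("lip corner L on-plane z176",onz(w,*W(77,37),179))
```

```text
err [109.76] origin [ 540.81 -297.81  172.67] tab [ 568.2 -308.6  163.1]
[[ 0.77 -0.29  0.57]
 [-0.09 -0.93 -0.35]
 [ 0.63  0.22 -0.74]]
err [110.27] origin [ 542.26 -288.64  172.22] tab [ 570.13 -299.26  163.93]
[[ 0.74 -0.29  0.6 ]
 [-0.07 -0.93 -0.36]
 [ 0.66  0.22 -0.71]]
lefttop [ 572.35 -227.15  200.05] [0.3471546884314981, 0.34715468843149494]
righttop [ 554.26 -374.98  196.61] [0.2927830510948669, 0.29278305109477504]
lip corner L on-plane z176 [ 536.8  -222.32  179.  ]
```

Run:
```python
from h import *
np.set_printoptions(precision=2,suppress=True)
D=pickle.load(open("c.pkl","rb"));w=D["wrist"];t=D["top"];s=pickle.load(open("a.pkl","rb"))["side"]
W=lambda X,Y:(280+X/3.3,100+Y/3.3)
obj=np.array([[-8.5,75,0],[34.5,75,0],[34.5,-75,0],[-8.5,-75,0]],float)
img=np.array([W(77,37),W(237,41),W(214,548),W(77,546)])-.35
n,rv,tv,er=cv2.solvePnPGeneric(obj,img,w["intrinsics"],None,flags=cv2.SOLVEPNP_IPPE)
for r,tt,e in zip(rv,tv,er):
    C=w["cam_to_world"];R=C[:3,:3]@cv2.Rodrigues(r)[0];p=C[:3,:3]@tt.ravel()+C[:3,3]-4*R[:,2]
    print("err",e,"origin",p,"tab",p+R@[16,0,26.5]);print(R)
# fixed-attitude estimates from triangulated edge
mid=np.array([563.3,-301.1,198.3])
for psi in(-6.5,-7):
    G=Rtool(psi,40).as_matrix();ex,ez=G[:,1],-G[:,2];o=mid-34.5*ex-4*ez
    print(psi,"origin",o,"tab",o+16*ex+26.5*ez)
# tab top centre in the wrist picture (169,355), tab top at rack z 49
tab=o+16*ex+49*ez;print("proj tab top",(proj(w,tab)-[280,100])*3.3, "lip mid",(proj(w,o-8.5*ex+4*ez)-[280,100])*3.3,"expect 77,291")
```

```text
err [0.37] origin [ 545.79 -299.01  166.53] tab [ 541.47 -296.78  197.1 ]
[[ 0.76  0.18 -0.62]
 [-0.11  0.98  0.15]
 [ 0.64 -0.05  0.77]]
err [2.02] origin [ 546.49 -292.81  166.86] tab [ 544.36 -280.59  195.22]
[[ 0.74  0.41 -0.53]
 [-0.1   0.85  0.52]
 [ 0.66 -0.33  0.67]]
-6.5 origin [ 539.6  -298.4   173.06] tab [ 534.85 -297.86  203.64]
-7 origin [ 539.62 -298.19  173.06] tab [ 534.88 -297.61  203.64]
proj tab top [161.19 365.37] lip mid [ 71.64 313.76] expect 77,291
```

Run:
```python
from h import *
from workcell import ctrl
o=ctrl.get_obs();plan(o,(536,-297.5,202.5),-7,40,60);plan(o,(536,-297.5,202.5),-7,40,7)
```

```text
tcp [ 393.7 -280.   373.3] per call trans [ 0.319  0.01  -0.304] twist [-0.    -0.001 -0.013]
tcp [ 427.5 -284.2  332.7] per call trans [ 0.657 -0.032 -0.71 ] twist [-0.    -0.001 -0.013]
```

Emit:
send_rows([
  {"translation": [0.08, 0, -0.08], "twist": [0, 0, -0.013]},
  {"translation": [0.16, 0.01, -0.15], "twist": [0, 0, -0.013]},
  {"translation": [0.24, 0.01, -0.23], "twist": [0, 0, -0.013]},
  {"translation": [0.32, 0.01, -0.304], "twist": [0, 0, -0.013]},
  {"translation": [0.4, 0, -0.4], "twist": [0, 0, -0.013]},
  {"translation": [0.47, -0.01, -0.48], "twist": [0, 0, -0.013]},
  {"translation": [0.53, -0.02, -0.56], "twist": [0, 0, -0.013]},
  {"translation": [0.59, -0.03, -0.63], "twist": [0, 0, -0.013]},
  {"translation": [0.657, -0.032, -0.71], "twist": [0, 0, -0.013]},
  {"translation": [0.657, -0.032, -0.71], "twist": [0, 0, -0.013]},
])

```text
t: 5.35
ee_pos: [428.2, -283.8, 331.0]
orientation: [1.912, 1.692, 0.615]
ft_force: [1.1, -0.3, 0.2]
width: 87.8
```

Run:
```python
from h import *
from workcell import ctrl
w=ctrl.get_image("wrist");pickle.dump(w,open("d.pkl","wb"))
cv2.imwrite("pics/e.png",w["img"][:,:,::-1])
o=ctrl.get_obs();plan(o,(536,-297.5,202.5),-7,40,7)
for z in(49,4):
  R=Rtool(-7,40).as_matrix();print(z,proj(w,np.array([536,-297.5,202.5])-R[:,2]*(z-26.5)))
```

```text
tcp [ 427.5 -284.2  332.7] per call trans [-0.004 -0.004  0.012] twist [-0.003 -0.004 -0.002]
49 [324.42221313 282.831124  ]
4 [324.41936527 242.86194296]
```

View pics/e.png

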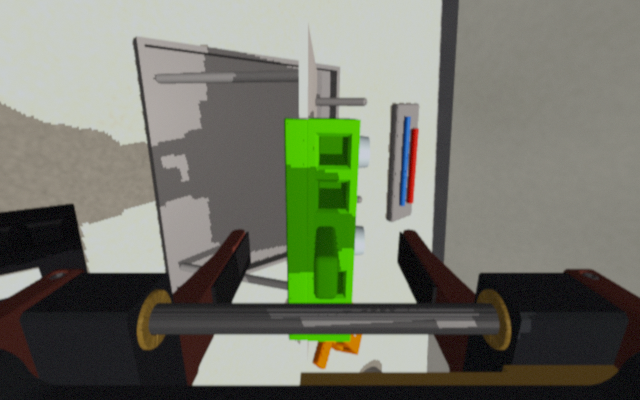

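Emit:
send_rows([
  {"translation": [0, 0, 0]},
  {"translation": [0, 0, 0]},
  {"translation": [0, 0, 0]},
  {"translation": [0, 0, 0]},
  {"translation": [0, 0, 0]},
  {"translation": [0, 0, 0]},
  {"translation": [0, 0, 0]},
  {"translation": [0, 0, 0]},
  {"translation": [0, 0, 0]},
  {"translation": [0, 0, 0]},
], grip=1)

```text
validation failed for argument at $.co...
```

Emit:
send_rows([
  {"translation": [0, 0, 0], "twist": [0, 0, 0]},
  {"translation": [0, 0, 0], "twist": [0, 0, 0]},
  {"translation": [0, 0, 0], "twist": [0, 0, 0]},
  {"translation": [0, 0, 0], "twist": [0, 0, 0]},
  {"translation": [0, 0, 0], "twist": [0, 0, 0]},
  {"translation": [0, 0, 0], "twist": [0, 0, 0]},
  {"translation": [0, 0, 0], "twist": [0, 0, 0]},
  {"translation": [0, 0, 0], "twist": [0, 0, 0]},
  {"translation": [0, 0, 0], "twist": [0, 0, 0]},
  {"translation": [0, 0, 0], "twist": [0, 0, 0]},
], grip=1)

```text
t: 6.4
ee_pos: [427.6, -284.0, 332.7]
orientation: [1.91, 1.691, 0.616]
ft_force: [3.0, 0.1, 1.3]
width: 12.0
```

Emit:
send_rows([
  {"translation": [-0.03, 0, 0.04], "twist": [0, 0, 0]},
  {"translation": [-0.08, 0.01, 0.09], "twist": [0, 0, 0]},
  {"translation": [-0.13, 0.02, 0.15], "twist": [0, 0, 0]},
  {"translation": [-0.19, 0.02, 0.23], "twist": [0, 0, 0]},
  {"translation": [-0.26, 0.03, 0.31], "twist": [0, 0, 0]},
  {"translation": [-0.32, 0.04, 0.38], "twist": [0, 0, 0]},
  {"translation": [-0.38, 0.05, 0.46], "twist": [0, 0, 0]},
  {"translation": [-0.45, 0.05, 0.54], "twist": [0, 0, 0]},
  {"translation": [-0.51, 0.06, 0.61], "twist": [0, 0, 0]},
  {"translation": [-0.51, 0.06, 0.61], "twist": [0, 0, 0]},
])

```text
t: 7.4
ee_pos: [375.6, -277.7, 394.3]
orientation: [1.909, 1.691, 0.615]
ft_force: [1.0, 0.6, -1.9]
width: 12.3
```

Run:
```python
from h import *
from workcell import ctrl
o=ctrl.get_obs();print(o["ft_force"],o["width"],o["moment"])
plan(o,(450,10,340),5.9,0,7,4)
```

```text
[ 0.98639119  0.61600068 -1.87569385] 12.263521775620989 [-0.01504333  0.45314233 -0.04932745]
tcp [450.  10. 510.] per call trans [0.186 0.719 0.289] twist [0.004 0.35  0.108]
```

Emit:
send_rows([
  {"translation": [0, 0.05, 0.05], "twist": [0, 0.02, 0.01]},
  {"translation": [0.01, 0.14, 0.12], "twist": [0, 0.05, 0.02]},
  {"translation": [0.02, 0.24, 0.18], "twist": [0, 0.09, 0.03]},
  {"translation": [0.04, 0.34, 0.24], "twist": [0, 0.13, 0.04]},
  {"translation": [0.06, 0.43, 0.3], "twist": [0, 0.16, 0.05]},
  {"translation": [0.08, 0.53, 0.36], "twist": [0, 0.2, 0.06]},
  {"translation": [0.1, 0.62, 0.36], "twist": [0, 0.24, 0.07]},
  {"translation": [0.11, 0.72, 0.36], "twist": [0, 0.27, 0.08]},
  {"translation": [0.12, 0.82, 0.36], "twist": [0, 0.31, 0.1]},
  {"translation": [0.132, 0.92, 0.36], "twist": [0, 0.35, 0.108]},
])

```text
t: 8.4
ee_pos: [389.5, -185.4, 429.2]
orientation: [1.974, 1.857, 0.479]
ft_force: [-0.2, 0.7, -1.7]
width: 11.8
```

Emit:
send_rows([
  {"translation": [0.01, 0.09, 0], "twist": [0, 0.03, 0.01]},
  {"translation": [0.03, 0.18, 0], "twist": [0, 0.07, 0.02]},
  {"translation": [0.04, 0.28, 0], "twist": [0, 0.1, 0.03]},
  {"translation": [0.05, 0.37, 0], "twist": [0, 0.14, 0.04]},
  {"translation": [0.07, 0.46, 0], "twist": [0, 0.17, 0.05]},
  {"translation": [0.08, 0.55, 0], "twist": [0, 0.21, 0.06]},
  {"translation": [0.09, 0.64, 0], "twist": [0, 0.24, 0.08]},
  {"translation": [0.11, 0.74, 0], "twist": [0, 0.28, 0.09]},
  {"translation": [0.12, 0.83, 0], "twist": [0, 0.31, 0.1]},
  {"translation": [0.132, 0.92, 0], "twist": [0, 0.35, 0.108]},
])

```text
t: 9.4
ee_pos: [402.7, -93.5, 429.2]
orientation: [2.027, 2.019, 0.33]
ft_force: [-0.0, -0.3, -2.7]
width: 12.1
```

Emit:
send_rows([
  {"translation": [0.01, 0.09, 0], "twist": [0, 0.03, 0.01]},
  {"translation": [0.03, 0.18, 0], "twist": [0, 0.07, 0.02]},
  {"translation": [0.04, 0.28, 0], "twist": [0, 0.1, 0.03]},
  {"translation": [0.05, 0.37, 0], "twist": [0, 0.14, 0.04]},
  {"translation": [0.07, 0.46, 0], "twist": [0, 0.17, 0.05]},
  {"translation": [0.08, 0.55, 0], "twist": [0, 0.21, 0.06]},
  {"translation": [0.09, 0.64, 0], "twist": [0, 0.24, 0.08]},
  {"translation": [0.11, 0.74, 0], "twist": [0, 0.28, 0.09]},
  {"translation": [0.12, 0.83, 0], "twist": [0, 0.31, 0.1]},
  {"translation": [0.132, 0.92, 0], "twist": [0, 0.35, 0.108]},
])

```text
t: 10.4
ee_pos: [416.2, -1.2, 429.7]
orientation: [2.069, 2.179, 0.168]
ft_force: [-0.2, -0.2, -2.2]
width: 11.7
```

Emit:
send_rows([
  {"translation": [0.01, 0.09, 0], "twist": [0, 0.03, 0.01]},
  {"translation": [0.03, 0.18, 0], "twist": [0, 0.07, 0.02]},
  {"translation": [0.04, 0.28, 0], "twist": [0, 0.1, 0.03]},
  {"translation": [0.05, 0.37, 0], "twist": [0, 0.14, 0.04]},
  {"translation": [0.07, 0.46, 0], "twist": [0, 0.17, 0.05]},
  {"translation": [0.08, 0.55, 0], "twist": [0, 0.21, 0.06]},
  {"translation": [0.09, 0.64, 0], "twist": [0, 0.24, 0.08]},
  {"translation": [0.11, 0.74, 0], "twist": [0, 0.28, 0.09]},
  {"translation": [0.12, 0.83, 0], "twist": [0, 0.31, 0.1]},
  {"translation": [0.132, 0.92, 0], "twist": [0, 0.35, 0.108]},
])

```text
t: 11.4
ee_pos: [429.4, 90.8, 429.7]
orientation: [2.099, 2.334, -0.008]
ft_force: [-0.1, 0.2, -3.0]
width: 12.0
```

Run:
```python
from h import *
from workcell import ctrl
o=ctrl.get_obs();print(o["qpos"].round(2),o["ft_force"],o["width"])
w=ctrl.get_image("wrist");pickle.dump(w,open("e.pkl","wb"))
plan(o,(455,275,406-170),5.9,0,7,2)
```

```text
[ 0.18  0.11  2.   -0.01  1.04  0.08] [-0.12055641  0.24756661 -2.987472  ] 11.987289595372287
tcp [455. 275. 406.] per call trans [ 0.128  0.921 -0.118] twist [ 0.006 -0.002 -0.003]
```

Emit:
send_rows([
  {"translation": [0.01, 0.09, 0], "twist": [0, 0, 0]},
  {"translation": [0.03, 0.18, 0], "twist": [0, 0, 0]},
  {"translation": [0.04, 0.28, 0], "twist": [0, 0, 0]},
  {"translation": [0.05, 0.37, 0], "twist": [0, 0, 0]},
  {"translation": [0.07, 0.46, 0], "twist": [0, 0, 0]},
  {"translation": [0.08, 0.55, 0], "twist": [0, 0, 0]},
  {"translation": [0.09, 0.64, 0], "twist": [0, 0, 0]},
  {"translation": [0.11, 0.74, 0], "twist": [0, 0, 0]},
  {"translation": [0.12, 0.83, 0], "twist": [0, 0, 0]},
  {"translation": [0.128, 0.92, 0], "twist": [0.006, -0.002, -0.003]},
])

```text
t: 12.45
ee_pos: [442.2, 182.8, 429.7]
orientation: [2.101, 2.333, -0.002]
ft_force: [-0.8, -0.4, -1.1]
width: 11.8
```

Run:
```python
from h import *
from workcell import ctrl
w=ctrl.get_image("wrist");pickle.dump(w,open("f.pkl","wb"))
```

Emit:
send_rows([
  {"translation": [0.01, 0.09, 0], "twist": [0, 0, 0]},
  {"translation": [0.03, 0.18, 0], "twist": [0, 0, 0]},
  {"translation": [0.04, 0.28, 0], "twist": [0, 0, 0]},
  {"translation": [0.05, 0.37, 0], "twist": [0, 0, 0]},
  {"translation": [0.07, 0.46, 0], "twist": [0, 0, 0]},
  {"translation": [0.08, 0.55, 0], "twist": [0, 0, 0]},
  {"translation": [0.09, 0.64, 0], "twist": [0, 0, 0]},
  {"translation": [0.11, 0.74, 0], "twist": [0, 0, 0]},
  {"translation": [0.12, 0.83, 0], "twist": [0, 0, 0]},
  {"translation": [0.128, 0.92, 0], "twist": [0.006, -0.002, -0.003]},
])

```text
t: 13.5
ee_pos: [455.1, 274.8, 429.7]
orientation: [2.104, 2.332, 0.003]
ft_force: [0.1, 0.5, -1.9]
width: 12.1
```

Run:
```python
from h import *
from workcell import ctrl
w=ctrl.get_image("wrist");pickle.dump(w,open("g.pkl","wb"));t=ctrl.get_image("top");s=ctrl.get_image("side");pickle.dump((t,s),open("gt.pkl","wb"))
F=pickle.load(open("e.pkl","rb"))
m=np.vstack([cv2.resize(x["img"],(480,300),interpolation=cv2.INTER_AREA)[:,:,::-1] for x in(F,w)])
cv2.imwrite("pics/f.png",m)
o=ctrl.get_obs();plan(o,(455,275,406-170),5.9,0,7,1);print(o["qpos"].round(2),Ro.from_rotvec(o["orientation"]).as_matrix().round(4))
```

```text
tcp [455. 275. 406.] per call trans [ 0.001  0.005 -0.236] twist [-0.001  0.004 -0.001]
[ 0.52  0.26  1.81 -0.    1.07  0.42] [[-1.034e-01  9.946e-01  1.800e-03]
 [ 9.946e-01  1.034e-01  3.000e-04]
 [ 1.000e-04  1.800e-03 -1.000e+00]]
```

View pics/f.png

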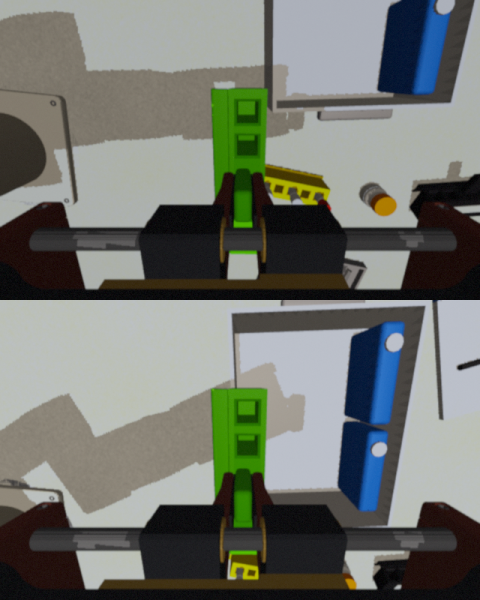

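Run:
```python
from h import *
g=pickle.load(open("g.pkl","rb"));e=pickle.load(open("e.pkl","rb"));f=pickle.load(open("f.pkl","rb"))
C=np.zeros((600,800,3),np.uint8)
a=crop(e,340,90,420,150,4);b=crop(g,270,10,370,145,4);c=crop(f,300,0,400,150,3.9)
def put(im,x,y):
    h,w=im.shape[:2];h=min(h,600-y);w=min(w,800-x);C[y:y+h,x:x+w]=im[:h,:w]
put(a,0,0);put(c,0,245);put(b,405,0)
cv2.imwrite("pics/g.png",C)
```

```text
(no output)
```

View pics/g.png

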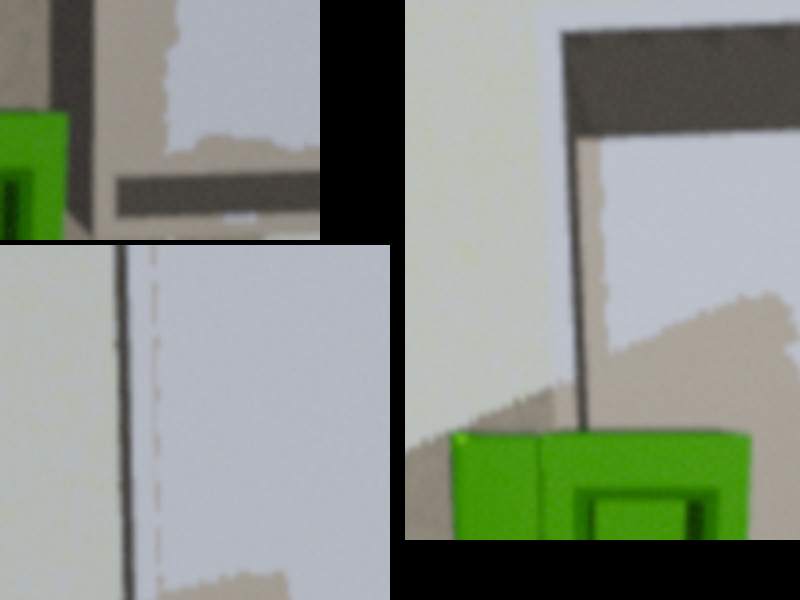

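Run:
```python
from h import *
from workcell import ctrl
np.set_printoptions(precision=2,suppress=True)
g=pickle.load(open("g.pkl","rb"));e=pickle.load(open("e.pkl","rb"));f=pickle.load(open("f.pkl","rb"))
G=lambda X,Y:(270+(X-405)/4-.4,10+Y/4-.4);E_=lambda X,Y:(340+X/4-.4,90+Y/4-.4);F=lambda X,Y:(300+X/3.9-.4,(Y-245)/3.9-.4)
P={"g+y in":onz(g,*G(563,33),120),"g low in":onz(g,*G(583,425),120),"f in a":onz(f,*F(152,250),120),"f in b":onz(f,*F(160,590),120),"f out a":onz(f,*F(127,245),120),"f out b":onz(f,*F(134,600),120),"e corner":onz(e,*E_(117,215),120),"e out":onz(e,*E_(95,100),120),"g out":onz(g,*G(540,20),120),"g outb":onz(g,*G(555,385),120)}
for k,v in P.items():print(k,v[:2])
a,b=P["g+y in"],P["e corner"];d=a-b;L=np.linalg.norm(d);psi=np.degrees(np.arctan2(-d[0],d[1]));print("inner length",L,"psi",psi,"inner mid",(a+b)/2)
pp=np.radians(psi);ex=np.array([np.cos(pp),np.sin(pp),0])
for k,v in P.items():print(k,"offset along ex from inner mid",(v-(a+b)/2)@ex)
o=ctrl.get_obs();R=Ro.from_rotvec(o["orientation"]).as_matrix()
zf=o["ee_pos"][2]-163-7-26.5+4+3.5*0
for z in(zf-7+7,zf-3,zf+3):
  l=onz(g,*G(452,434),z);r=onz(g,*G(750,434),z)
  print(z,"width",np.linalg.norm(r-l),"tool coords",R.T@(l-o["ee_pos"]),R.T@(r-o["ee_pos"]))
```

```text
g+y in [427.75 427.31]
g low in [439.62 346.98]
f in a [438.06 349.46]
f in b [448.12 280.87]
f out a [432.57 349.84]
f out b [442.33 278.04]
e corner [467.35 141.27]
e out [458.28 167.  ]
g out [422.64 429.26]
g outb [432.33 355.22]
inner length 288.7671829912279 psi 7.880473367977257 inner mid [447.55 284.29 120.  ]
g+y in offset along ex from inner mid 3.4422553536130446e-14
g low in offset along ex from inner mid 0.7398945511748024
f in a offset along ex from inner mid -0.4638576295710327
f in b offset along ex from inner mid 0.09613579288570905
f out a offset along ex from inner mid -5.8524123181814875
f out b offset along ex from inner mid -6.025493813636788
e corner offset along ex from inner mid 3.021449416125715e-14
e out offset along ex from inner mid -5.453384921947739
g out offset along ex from inner mid -4.7975832845861985
g outb offset along ex from inner mid -5.350021657740773
237.0858595027414 width 41.68005875801266 tool coords [ 74.87 -23.06 192.47] [ 74.84  18.62 192.54]
234.0858595027414 width 42.40048112770043 tool coords [ 74.79 -23.47 195.47] [ 74.75  18.93 195.54]
240.0858595027414 width 40.95963638832483 tool coords [ 74.96 -22.66 189.47] [ 74.92  18.3  189.54]
```

Run:
```python
from h import *
from workcell import ctrl
o=ctrl.get_obs();plan(o,(460.4,286.0,380-170),7.9,0,7,1)
```

```text
tcp [460.4 286.  380. ] per call trans [ 0.055  0.115 -0.496] twist [-0.001  0.004  0.069]
```

Emit:
send_rows([
  {"translation": [0.02, 0.04, -0.05], "twist": [0, 0, 0.02]},
  {"translation": [0.04, 0.08, -0.1], "twist": [0, 0, 0.04]},
  {"translation": [0.055, 0.115, -0.17], "twist": [0, 0, 0.069]},
  {"translation": [0.055, 0.115, -0.24], "twist": [0, 0, 0.069]},
  {"translation": [0.055, 0.115, -0.31], "twist": [0, 0, 0.069]},
  {"translation": [0.055, 0.115, -0.38], "twist": [0, 0, 0.069]},
  {"translation": [0.055, 0.115, -0.44], "twist": [0, 0, 0.069]},
  {"translation": [0.055, 0.115, -0.496], "twist": [0, 0.004, 0.069]},
  {"translation": [0.055, 0.115, -0.496], "twist": [0, 0.004, 0.069]},
  {"translation": [0.055, 0.115, -0.496], "twist": [0, 0.004, 0.069]},
])

```text
t: 14.65
ee_pos: [460.5, 285.5, 380.1]
orientation: [-2.064, -2.368, -0.0]
ft_force: [0.3, 0.1, -1.7]
width: 12.0
```

Run:
```python
from h import *
from workcell import ctrl
o=ctrl.get_obs();print(o["ft_force"])
w=ctrl.get_image("wrist");pickle.dump(w,open("i.pkl","wb"));o=ctrl.get_obs();plan(o,(460.4,286.0,350-170),7.9,0,7,1)
cv2.imwrite("pics/h.png",crop(w,265,0,375,150,4))
```

```text
[ 0.31120295  0.1436079  -1.72624615]
tcp [460.4 286.  350. ] per call trans [-0.001  0.004 -0.303] twist [-0.001  0.     0.001]
```

View pics/h.png

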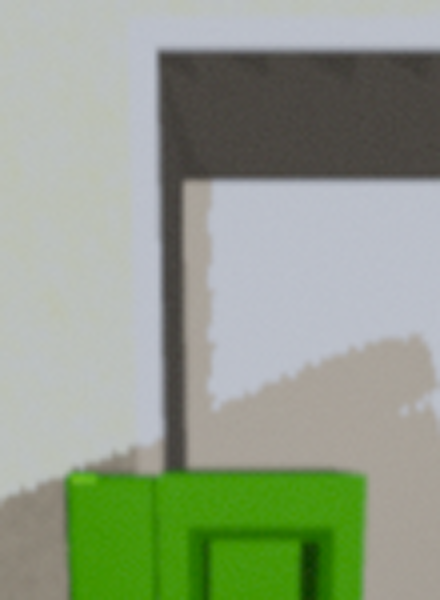

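Run:
```python
from h import *
from workcell import ctrl
np.set_printoptions(precision=2,suppress=True)
w=pickle.load(open("i.pkl","rb"));o=ctrl.get_obs();R=Ro.from_rotvec(o["orientation"]).as_matrix()
H=lambda X,Y:(265+X/4-.4,Y/4-.4)
f=lambda X,Y,z:R.T@(onz(w,*H(X,Y),z)-o["ee_pos"])
for p in[(159,52),(167,468),(132,22),(138,440)]:print("rim",f(*p,120))
for z in(183.6,186):print("rack",z,f(68,476,z),f(156,476,z),f(365,476,z))
```

```text
rim [144.79 -13.39 260.33]
rim [ 73.64 -13.14 260.29]
rim [149.44 -18.06 260.33]
rim [ 78.85 -18.65 260.29]
rack 183.6 [ 74.04 -23.79 196.69] [ 74.04 -11.19 196.69] [ 74.04  18.71 196.7 ]
rack 186 [ 74.11 -23.46 194.29] [ 74.11 -11.04 194.29] [ 74.11  18.46 194.3 ]
```

Emit:
send_rows([
  {"translation": [0, 0, -0.05], "twist": [0, 0, 0]},
  {"translation": [0, 0, -0.1], "twist": [0, 0, 0]},
  {"translation": [0, 0, -0.15], "twist": [0, 0, 0]},
  {"translation": [0, 0, -0.2], "twist": [0, 0, 0]},
  {"translation": [0, 0, -0.25], "twist": [0, 0, 0]},
  {"translation": [0, 0, -0.3], "twist": [0, 0, 0]},
  {"translation": [0, 0, -0.34], "twist": [0, 0, 0]},
  {"translation": [0, 0, -0.37], "twist": [0, 0, 0]},
  {"translation": [0, 0, -0.4], "twist": [0, 0, 0]},
  {"translation": [0, 0, -0.4], "twist": [0, 0, 0]},
])

```text
t: 15.7
ee_pos: [460.3, 285.5, 339.7]
orientation: [-2.063, -2.368, 0.0]
ft_force: [-0.1, 0.2, -2.1]
width: 11.6
```

Emit:
send_rows([
  {"translation": [0, 0, -0.02], "twist": [0, 0, 0]},
  {"translation": [0, 0, -0.04], "twist": [0, 0, 0]},
  {"translation": [0, 0, -0.06], "twist": [0, 0, 0]},
  {"translation": [0, 0, -0.08], "twist": [0, 0, 0]},
  {"translation": [0, 0, -0.1], "twist": [0, 0, 0]},
  {"translation": [0, 0, -0.12], "twist": [0, 0, 0]},
  {"translation": [0, 0, -0.14], "twist": [0, 0, 0]},
  {"translation": [0, 0, -0.16], "twist": [0, 0, 0]},
  {"translation": [0, 0, -0.17], "twist": [0, 0, 0]},
  {"translation": [0, 0, -0.17], "twist": [0, 0, 0]},
])

```text
t: 16.7
ee_pos: [460.4, 285.5, 322.9]
orientation: [-2.064, -2.368, 0.0]
ft_force: [-0.0, 0.0, -1.4]
width: 11.7
```

Free so far; feel for the rim in small steps.

Emit:
send_rows([
  {"translation": [0, 0, -0.005], "twist": [0, 0, 0]},
  {"translation": [0, 0, -0.01], "twist": [0, 0, 0]},
  {"translation": [0, 0, -0.015], "twist": [0, 0, 0]},
  {"translation": [0, 0, -0.02], "twist": [0, 0, 0]},
  {"translation": [0, 0, -0.025], "twist": [0, 0, 0]},
  {"translation": [0, 0, -0.03], "twist": [0, 0, 0]},
  {"translation": [0, 0, -0.03], "twist": [0, 0, 0]},
  {"translation": [0, 0, -0.03], "twist": [0, 0, 0]},
  {"translation": [0, 0, -0.03], "twist": [0, 0, 0]},
  {"translation": [0, 0, -0.03], "twist": [0, 0, 0]},
])

```text
t: 17.7
ee_pos: [460.4, 285.5, 320.1]
orientation: [-2.064, -2.368, -0.0]
ft_force: [-0.2, 1.0, -1.2]
width: 12.0
```

Emit:
send_rows([
  {"translation": [0, 0, -0.005], "twist": [0, 0, 0]},
  {"translation": [0, 0, -0.01], "twist": [0, 0, 0]},
  {"translation": [0, 0, -0.015], "twist": [0, 0, 0]},
  {"translation": [0, 0, -0.02], "twist": [0, 0, 0]},
  {"translation": [0, 0, -0.02], "twist": [0, 0, 0]},
  {"translation": [0, 0, -0.02], "twist": [0, 0, 0]},
  {"translation": [0, 0, -0.02], "twist": [0, 0, 0]},
  {"translation": [0, 0, -0.02], "twist": [0, 0, 0]},
  {"translation": [0, 0, -0.02], "twist": [0, 0, 0]},
  {"translation": [0, 0, -0.02], "twist": [0, 0, 0]},
])

```text
t: 18.7
ee_pos: [460.7, 285.3, 319.0]
orientation: [2.064, 2.368, 0.001]
ft_force: [-1.4, -4.3, 7.0]
width: 11.8
```

Emit:
send_rows([
  {"translation": [0, 0, 0], "twist": [0, 0, 0]},
  {"translation": [0, 0, 0], "twist": [0, 0, 0]},
  {"translation": [0, 0, 0], "twist": [0, 0, 0]},
  {"translation": [0, 0, 0], "twist": [0, 0, 0]},
  {"translation": [0, 0, 0.02], "twist": [0, 0, 0]},
  {"translation": [0, 0, 0.06], "twist": [0, 0, 0]},
  {"translation": [0, 0, 0.14], "twist": [0, 0, 0]},
  {"translation": [0, 0, 0.24], "twist": [0, 0, 0]},
  {"translation": [0, 0, 0.36], "twist": [0, 0, 0]},
  {"translation": [0, 0, 0.5], "twist": [0, 0, 0]},
], grip=-0.1)

```text
t: 19.7
ee_pos: [460.4, 285.5, 369.4]
orientation: [-2.064, -2.368, -0.001]
ft_force: [1.0, 0.9, 0.3]
width: 48.1
```

Emit:
send_rows([
  {"translation": [0, 0, 0.1], "twist": [0, 0, 0]},
  {"translation": [0, 0, 0.2], "twist": [0, 0, 0]},
  {"translation": [0, 0, 0.3], "twist": [0, 0, 0]},
  {"translation": [0, 0, 0.4], "twist": [0, 0, 0]},
  {"translation": [0, 0, 0.5], "twist": [0, 0, 0]},
  {"translation": [0, 0, 0.6], "twist": [0, 0, 0]},
  {"translation": [0, 0, 0.7], "twist": [0, 0, 0]},
  {"translation": [0, 0, 0.8], "twist": [0, 0, 0]},
  {"translation": [0, 0, 0.8], "twist": [0, 0, 0]},
  {"translation": [0, 0, 0.8], "twist": [0, 0, 0]},
])

```text
t: 20.7
ee_pos: [460.4, 285.5, 448.2]
orientation: [-2.064, -2.368, -0.001]
ft_force: [-0.7, 0.3, 0.1]
width: 48.5
```

Run:
```python
from h import *
from workcell import ctrl
w=ctrl.get_image("wrist");t=ctrl.get_image("top");s=ctrl.get_image("side");pickle.dump(dict(wrist=w,top=t,side=s),open("j.pkl","wb"))
C=np.zeros((600,800,3),np.uint8)
a=crop(w,240,0,440,300,2);b=crop(s,120,210,310,370,2.1);c=np.clip(crop(t,260,140,310,260,2.2)*1.5,0,255)
C[:600,:400]=a;C[:b.shape[0],401:401+b.shape[1]]=b[:,:399];C[336:336+c.shape[0],420:420+c.shape[1]]=c
cv2.imwrite("pics/i.png",C);print(C.shape,ctrl.get_obs()["ee_pos"])
```

```text
(600, 800, 3) [460.27131582 285.44465927 447.50726593]
```

View pics/i.png

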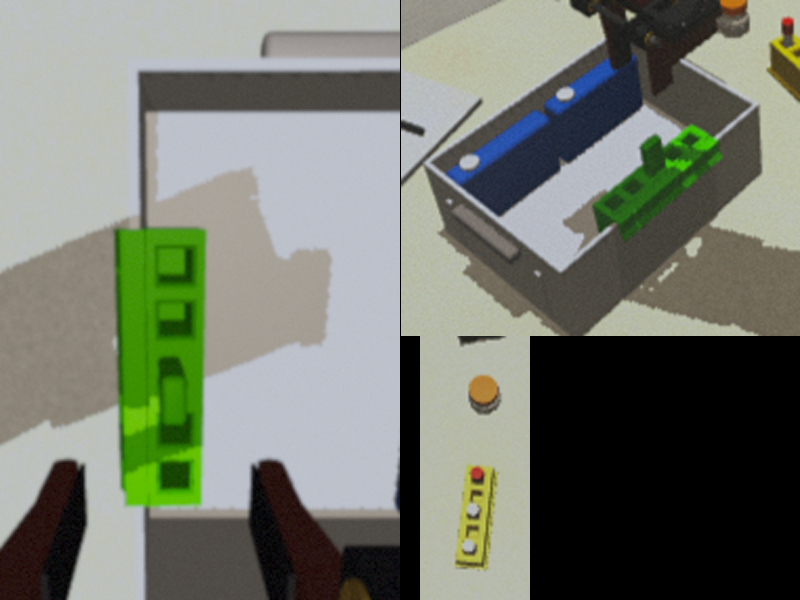

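Emit:
send_rows([
  {"translation": [0.04, -0.1, -0.01], "twist": [0, 0, 0.087]},
  {"translation": [0.07, -0.2, -0.02], "twist": [0, 0, 0.175]},
  {"translation": [0.11, -0.3, -0.03], "twist": [0, 0, 0.262]},
  {"translation": [0.14, -0.4, -0.04], "twist": [0, 0, 0.35]},
  {"translation": [0.18, -0.5, -0.05], "twist": [0, 0, 0.437]},
  {"translation": [0.22, -0.6, -0.06], "twist": [0, 0, 0.524]},
  {"translation": [0.25, -0.69, -0.07], "twist": [0, 0, 0.612]},
  {"translation": [0.29, -0.79, -0.08], "twist": [0, 0, 0.7]},
  {"translation": [0.32, -0.89, -0.09], "twist": [0, 0, 0.787]},
  {"translation": [0.36, -0.99, -0.1], "twist": [0, 0, 0.874]},
])

```text
t: 21.85
ee_pos: [496.4, 186.1, 437.5]
orientation: [-1.498, -2.76, 0.001]
ft_force: [-0.2, 0.6, 0.9]
width: 48.4
```

Emit:
send_rows([
  {"translation": [0.04, -0.1, -0.01], "twist": [0, 0, 0.087]},
  {"translation": [0.07, -0.2, -0.02], "twist": [0, 0, 0.175]},
  {"translation": [0.11, -0.3, -0.03], "twist": [0, 0, 0.262]},
  {"translation": [0.14, -0.4, -0.04], "twist": [0, 0, 0.35]},
  {"translation": [0.18, -0.5, -0.05], "twist": [0, 0, 0.437]},
  {"translation": [0.22, -0.6, -0.06], "twist": [0, 0, 0.524]},
  {"translation": [0.25, -0.69, -0.07], "twist": [0, 0, 0.612]},
  {"translation": [0.29, -0.79, -0.08], "twist": [0, 0, 0.7]},
  {"translation": [0.32, -0.89, -0.09], "twist": [0, 0, 0.787]},
  {"translation": [0.36, -0.99, -0.1], "twist": [0, 0, 0.874]},
])

```text
t: 22.85
ee_pos: [532.4, 87.1, 427.5]
orientation: [-0.864, -3.019, 0.001]
ft_force: [0.3, 0.6, -1.1]
width: 48.3
```

Run:
```python
from workcell import ctrl;import pickle
pickle.dump(ctrl.get_image("wrist"),open("k.pkl","wb"))
```

Emit:
send_rows([
  {"translation": [0.04, -0.1, -0.01], "twist": [0, 0, 0.087]},
  {"translation": [0.07, -0.2, -0.02], "twist": [0, 0, 0.175]},
  {"translation": [0.11, -0.3, -0.03], "twist": [0, 0, 0.262]},
  {"translation": [0.14, -0.4, -0.04], "twist": [0, 0, 0.35]},
  {"translation": [0.18, -0.5, -0.05], "twist": [0, 0, 0.437]},
  {"translation": [0.22, -0.6, -0.06], "twist": [0, 0, 0.524]},
  {"translation": [0.25, -0.69, -0.07], "twist": [0, 0, 0.612]},
  {"translation": [0.29, -0.79, -0.08], "twist": [0, 0, 0.7]},
  {"translation": [0.36, -0.99, -0.1], "twist": [0, 0, 0.874]},
  {"translation": [0.36, -0.99, -0.1], "twist": [0, 0, 0.874]},
])

```text
t: 23.9
ee_pos: [568.8, -12.6, 417.5]
orientation: [-0.194, -3.135, 0.001]
ft_force: [-0.9, 0.7, -1.0]
width: 48.1
```

Run:
```python
from h import *
from workcell import ctrl
np.set_printoptions(precision=2,suppress=True)
l=ctrl.get_image("wrist");pickle.dump(l,open("l.pkl","wb"));k=pickle.load(open("k.pkl","rb"))
J=pickle.load(open("j.pkl","rb"));w=J["wrist"]
print(ctrl.get_obs()["ee_pos"],ctrl.get_obs()["qpos"])
def comps(d,lo,hi,lo2=None,mn=30):
    hs=cv2.cvtColor(d["img"],cv2.COLOR_RGB2HSV);m=cv2.inRange(hs,lo,hi)
    if lo2: m|=cv2.inRange(hs,*lo2)
    K,L,st,ce=cv2.connectedComponentsWithStats(m);return [(st[i].tolist(),ce[i].round(1).tolist()) for i in range(1,K) if st[i,4]>=mn]
for n,d in(("k",k),("l",l)):
    print(n,"red",comps(d,(0,140,60),(7,255,255),((174,140,60),(180,255,255))));print(n,"yel",comps(d,(25,150,60),(32,255,255)))
m3=(240+174/2-.3,264/2-.3);print("well3 mouth",onz(w,*m3,124))
a=crop(l,240,60,400,260,3.0);b=crop(w,280,100,360,260,3.75)
C=np.zeros((600,800,3),np.uint8);C[:,:480]=a;C[:,490:790]=b;cv2.imwrite("pics/j.png",C)
```

```text
[568.45 -11.87 417.54] [-0.04  0.33  1.75  0.    1.07 -1.49]
k red []
k yel [([219, 151, 80, 102, 2435], [258.8, 199.2])]
l red [([318, 181, 13, 18, 197], [324.1, 189.3]), ([52, 270, 17, 5, 36], [61.3, 271.6])]
l yel [([306, 81, 35, 115, 2697], [323.6, 134.8])]
well3 mouth [455.98 343.32 124.  ]
```

Run:
```python
from h import *
from workcell import ctrl
np.set_printoptions(precision=2,suppress=True)
l=pickle.load(open("l.pkl","rb"));J=pickle.load(open("j.pkl","rb"))
def red(d,x0,y0,x1,y1):
    hs=cv2.cvtColor(d["img"][y0:y1,x0:x1],cv2.COLOR_RGB2HSV);m=((hs[:,:,0]<11)|(hs[:,:,0]>168))&(hs[:,:,1]>110)&(hs[:,:,2]>40)
    ys,xs=np.nonzero(m);return (xs.mean()+x0,ys.mean()+y0),(xs.min()+x0,ys.min()+y0,xs.max()+x0,ys.max()+y0,len(xs))
r=[red(l,300,165,350,215),red(J["top"],278,195,293,210),red(J["side"],296,212,311,228)]
print(r);obs=[(d,*c[0]) for d,c in zip((l,J["top"],J["side"]),r)]
print(tri(*obs));print("l+top",tri(*obs[:2]));print("l at z",onz(*obs[0],88))
```

```text
[((np.float64(324.125), np.float64(189.29166666666666)), (np.int64(317), np.int64(180), np.int64(331), np.int64(198), 216)), ((np.float64(285.48148148148147), np.float64(202.11111111111111)), (np.int64(283), np.int64(200), np.int64(288), np.int64(205), 27)), ((np.float64(303.7027027027027), np.float64(221.67567567567568)), (np.int64(301), np.int64(218), np.int64(306), np.int64(226), 37))]
(array([573.01, -11.12,  86.08]), [0.5576144021359939, 0.4872314199354347, 0.08975918629919002])
l+top (array([571.05, -11.24,  94.96]), [0.14865987410423476, 0.1486598741042946])
l at z [573.   -11.35  88.  ]
```

View pics/j.png

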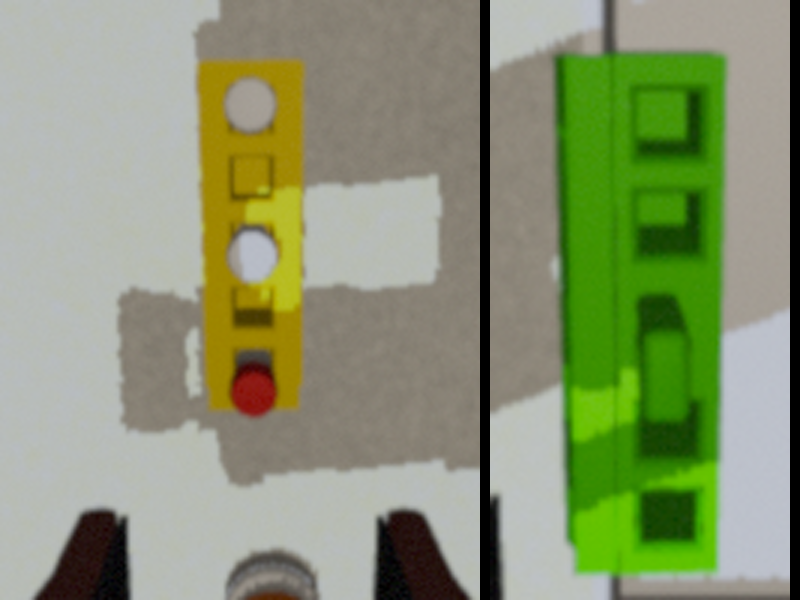

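Run:
```python
from h import *
from workcell import ctrl
np.set_printoptions(precision=2,suppress=True)
l=pickle.load(open("l.pkl","rb"));J=pickle.load(open("j.pkl","rb"));w=J["wrist"]
print("cap top",onz(l,324.4,190.9,95),"whites",onz(l,240+253/3,60+255/3,95),onz(l,240+250/3,60+104/3,95))
B=lambda X,Y:onz(w,280+(X-490)/3.75-.4,100+Y/3.75-.4,124)
c=[B(557,55),B(727,55),B(716,573),B(575,572)]
for p in c:print(p)
mid=sum(c)/4;d=(c[0]+c[1]-c[2]-c[3])/2;psi=np.degrees(np.arctan2(-d[0],d[1]));p=np.radians(psi)
ex=np.array([np.cos(p),np.sin(p),0]);ey=np.array([-np.sin(p),np.cos(p),0])
print("len",np.linalg.norm(d),"wid",np.linalg.norm(c[1]-c[0]),np.linalg.norm(c[2]-c[3]),"psi",psi,"mid",mid)
e=np.array([np.cos(np.radians(7.9)),np.sin(np.radians(7.9)),0]);y=np.array([-e[1],e[0],0])
print("well3 by rack rect",mid+6.5*e+57*y,"by mouth",B(669,122),"by placed",np.array([460.4,285.5,0])+3.6*e+56.5*y)
print("well0 by rect",mid+6.5*e-57*y,"mouth",B(668,516))
o=ctrl.get_obs();plan(o,(571.5,-11.5,92),83,0,0,1)
```

```text
cap top [572.92 -11.07  95.  ] whites [525.57  -5.3   95.  ] [478.02  -0.4   95.  ]
[425.25 355.97 124.  ]
[469.28 362.05 124.  ]
[489.14 214.1  124.  ]
[447.31 208.66 124.  ]
len 149.10716528521874 wid 44.447215612714686 42.17390224412312 psi 8.08189216321687 mid [457.74 285.19 124.  ]
well3 by rack rect [456.35 342.55 124.  ] by mouth [456.66 342.99 124.  ] by placed [456.2  341.96   0.  ]
well0 by rect [472.02 229.63 124.  ] mouth [472.32 230.45 124.  ]
tcp [571.5 -11.5 255. ] per call trans [ 0.03  0.   -1.62] twist [-0.   -0.    0.01]
```

Emit:
send_rows([
  {"translation": [0.01, 0, -0.1], "twist": [0, 0, 0.005]},
  {"translation": [0.02, 0, -0.2], "twist": [0, 0, 0.01]},
  {"translation": [0.03, 0.01, -0.3], "twist": [0, 0, 0.02]},
  {"translation": [0.04, 0.01, -0.4], "twist": [0, 0, 0.02]},
  {"translation": [0.045, 0.01, -0.5], "twist": [0, 0, 0.025]},
  {"translation": [0.045, 0.01, -0.6], "twist": [0, 0, 0.025]},
  {"translation": [0.045, 0.01, -0.7], "twist": [0, 0, 0.025]},
  {"translation": [0.045, 0.01, -0.8], "twist": [0, 0, 0.025]},
  {"translation": [0.045, 0.01, -0.9], "twist": [0, 0, 0.025]},
  {"translation": [0.045, 0.01, -0.95], "twist": [0, 0, 0.025]},
])

```text
t: 24.95
ee_pos: [572.7, -10.5, 321.9]
orientation: [-0.173, -3.135, 0.0]
ft_force: [0.1, 0.2, -0.5]
width: 48.4
```

Emit:
send_rows([
  {"translation": [0, 0, -0.08], "twist": [0, 0, 0]},
  {"translation": [0, 0, -0.16], "twist": [0, 0, 0]},
  {"translation": [0, 0, -0.24], "twist": [0, 0, 0]},
  {"translation": [0, 0, -0.32], "twist": [0, 0, 0]},
  {"translation": [0, 0, -0.4], "twist": [0, 0, 0]},
  {"translation": [0, 0, -0.48], "twist": [0, 0, 0]},
  {"translation": [0, 0, -0.56], "twist": [0, 0, 0]},
  {"translation": [0, 0, -0.63], "twist": [0, 0, 0]},
  {"translation": [0, 0, -0.675], "twist": [0, 0, 0]},
  {"translation": [0, 0, -0.675], "twist": [0, 0, 0]},
])

```text
t: 25.95
ee_pos: [572.7, -10.5, 254.9]
orientation: [-0.173, -3.135, 0.0]
ft_force: [-0.0, 0.7, -0.2]
width: 48.0
```

Emit:
send_rows([
  {"translation": [0, 0, 0], "twist": [0, 0, 0]},
  {"translation": [0, 0, 0], "twist": [0, 0, 0]},
  {"translation": [0, 0, 0], "twist": [0, 0, 0]},
  {"translation": [0, 0, 0], "twist": [0, 0, 0]},
  {"translation": [0, 0, 0], "twist": [0, 0, 0]},
  {"translation": [0, 0, 0], "twist": [0, 0, 0]},
  {"translation": [0, 0, 0], "twist": [0, 0, 0]},
  {"translation": [0, 0, 0], "twist": [0, 0, 0]},
  {"translation": [0, 0, 0], "twist": [0, 0, 0]},
  {"translation": [0, 0, 0], "twist": [0, 0, 0]},
], grip=1)

```text
t: 26.95
ee_pos: [573.0, -10.6, 255.7]
orientation: [-0.173, -3.137, 0.0]
ft_force: [0.2, -3.1, 2.7]
width: 16.2
```

Emit:
send_rows([
  {"translation": [0, 0, 0.03], "twist": [0, 0, 0]},
  {"translation": [0, 0, 0.1], "twist": [0, 0, 0]},
  {"translation": [0, 0, 0.2], "twist": [0, 0, 0]},
  {"translation": [0, 0, 0.32], "twist": [0, 0, 0]},
  {"translation": [0, 0, 0.44], "twist": [0, 0, 0]},
  {"translation": [0, 0, 0.56], "twist": [0, 0, 0]},
  {"translation": [0, 0, 0.68], "twist": [0, 0, 0]},
  {"translation": [0, 0, 0.8], "twist": [0, 0, 0]},
  {"translation": [0, 0, 0.9], "twist": [0, 0, 0]},
  {"translation": [0, 0, 1.0], "twist": [0, 0, 0]},
])

```text
t: 27.95
ee_pos: [572.9, -10.5, 356.5]
orientation: [-0.173, -3.137, 0.0]
ft_force: [-0.2, -0.5, -0.9]
width: 16.6
```

Emit:
send_rows([
  {"translation": [-0.03, 0.09, 0.08], "twist": [0, 0, 0.012]},
  {"translation": [-0.06, 0.18, 0.16], "twist": [0, 0, 0.024]},
  {"translation": [-0.09, 0.27, 0.24], "twist": [0, 0, 0.036]},
  {"translation": [-0.12, 0.35, 0.32], "twist": [0, 0, 0.048]},
  {"translation": [-0.15, 0.44, 0.4], "twist": [0, 0, 0.06]},
  {"translation": [-0.18, 0.53, 0.48], "twist": [0, 0, 0.072]},
  {"translation": [-0.2, 0.62, 0.56], "twist": [0, 0, 0.084]},
  {"translation": [-0.23, 0.71, 0.64], "twist": [0, 0, 0.096]},
  {"translation": [-0.26, 0.79, 0.72], "twist": [0, 0, 0.108]},
  {"translation": [-0.29, 0.88, 0.8], "twist": [0, 0, 0.12]},
])

```text
t: 28.95
ee_pos: [543.7, 78.2, 436.2]
orientation: [-0.078, -3.14, 0.0]
ft_force: [-0.7, -0.5, -0.4]
width: 16.8
```

Emit:
send_rows([
  {"translation": [-0.03, 0.09, 0], "twist": [0, 0, 0.012]},
  {"translation": [-0.06, 0.18, 0], "twist": [0, 0, 0.024]},
  {"translation": [-0.09, 0.27, 0], "twist": [0, 0, 0.036]},
  {"translation": [-0.12, 0.35, 0], "twist": [0, 0, 0.048]},
  {"translation": [-0.15, 0.44, 0], "twist": [0, 0, 0.06]},
  {"translation": [-0.18, 0.53, 0], "twist": [0, 0, 0.072]},
  {"translation": [-0.2, 0.62, 0], "twist": [0, 0, 0.084]},
  {"translation": [-0.23, 0.71, 0], "twist": [0, 0, 0.096]},
  {"translation": [-0.26, 0.79, 0], "twist": [0, 0, 0.108]},
  {"translation": [-0.29, 0.88, 0], "twist": [0, 0, 0.12]},
])

```text
t: 29.95
ee_pos: [514.7, 166.2, 435.6]
orientation: [0.016, -3.141, 0.0]
ft_force: [0.3, 0.6, 0.2]
width: 15.8
```

Emit:
send_rows([
  {"translation": [-0.03, 0.09, 0], "twist": [0, 0, 0.012]},
  {"translation": [-0.06, 0.18, 0], "twist": [0, 0, 0.024]},
  {"translation": [-0.09, 0.27, 0], "twist": [0, 0, 0.036]},
  {"translation": [-0.12, 0.35, 0], "twist": [0, 0, 0.048]},
  {"translation": [-0.15, 0.44, 0], "twist": [0, 0, 0.06]},
  {"translation": [-0.18, 0.53, 0], "twist": [0, 0, 0.072]},
  {"translation": [-0.2, 0.62, 0], "twist": [0, 0, 0.084]},
  {"translation": [-0.23, 0.71, 0], "twist": [0, 0, 0.096]},
  {"translation": [-0.26, 0.79, 0], "twist": [0, 0, 0.108]},
  {"translation": [-0.29, 0.88, 0], "twist": [0, 0, 0.12]},
])

```text
t: 30.95
ee_pos: [485.7, 254.2, 435.6]
orientation: [0.111, -3.139, 0.0]
ft_force: [-0.1, 1.0, 0.9]
width: 16.2
```

Run:
```python
from h import *
from workcell import ctrl
o=ctrl.get_obs();print(o["width"],o["ee_pos"]);plan(o,(456.4,342.6,435-163),97.9,0,0,1)
```

```text
16.196883650139124 [485.6782107  254.19119554 435.56716064]
tcp [456.4 342.6 435. ] per call trans [-0.293  0.884 -0.006] twist [ 0.    -0.001  0.135]
```

Emit:
send_rows([
  {"translation": [-0.04, 0.11, 0], "twist": [0, 0, 0.015]},
  {"translation": [-0.08, 0.22, 0], "twist": [0, 0, 0.03]},
  {"translation": [-0.11, 0.33, 0], "twist": [0, 0, 0.05]},
  {"translation": [-0.15, 0.44, 0], "twist": [0, 0, 0.065]},
  {"translation": [-0.18, 0.55, 0], "twist": [0, 0, 0.08]},
  {"translation": [-0.22, 0.66, 0], "twist": [0, 0, 0.1]},
  {"translation": [-0.25, 0.77, 0], "twist": [0, 0, 0.12]},
  {"translation": [-0.293, 0.884, 0], "twist": [0, 0, 0.135]},
  {"translation": [-0.293, 0.884, -0.2], "twist": [0, 0, 0.135]},
  {"translation": [-0.293, 0.884, -0.4], "twist": [0, 0, 0.135]},
])

```text
t: 31.95
ee_pos: [456.4, 342.9, 395.7]
orientation: [-0.217, 3.133, 0.001]
ft_force: [-0.0, -0.8, -0.0]
width: 16.8
```

Run:
```python
from h import *
from workcell import ctrl
o=ctrl.get_obs();w=ctrl.get_image("wrist");t=ctrl.get_image("top");s=ctrl.get_image("side");pickle.dump((w,t,s),open("m.pkl","wb"));o=ctrl.get_obs()
plan(o,(456.4,342.6,395-163),97.9,0,0,1)
hs=cv2.cvtColor(w["img"],cv2.COLOR_RGB2HSV);m=(((hs[:,:,0]<8)|(hs[:,:,0]>172))&(hs[:,:,1]>140)&(hs[:,:,2]>60)).astype(np.uint8)
K,L,st,ce=cv2.connectedComponentsWithStats(m);print([(st[i].tolist(),ce[i].round(1)) for i in range(1,K) if st[i,4]>60])
for z,n in((124,"mouth"),(150,"foot~"),(225,"captop~")):print(n,proj(w,(456.4,342.6,z)))
p=o["ee_pos"]; print("tool captop",proj(w,p+[0,0,-160]),"foot",proj(w,p+[0,0,-245]))
gm=cv2.inRange(hs,(50,120,20),(72,255,255));print("green bbox",cv2.boundingRect(gm))
```

```text
tcp [456.4 342.6 395. ] per call trans [0.002 0.005 0.004] twist [ 0.003 -0.005 -0.   ]
[([308, 242, 32, 35, 737], array([324. , 261.4]))]
mouth [321.54513755 200.60294438]
foot~ [321.39511729 210.21219822]
captop~ [320.71248404 253.93693466]
tool captop [319.78029462 262.02228965] foot [320.86980091 209.77510586]
green bbox (127, 160, 216, 236)
```

Emit:
send_rows([
  {"translation": [0, 0, -0.05], "twist": [0, 0, 0]},
  {"translation": [0, 0, -0.1], "twist": [0, 0, 0]},
  {"translation": [0, 0, -0.15], "twist": [0, 0, 0]},
  {"translation": [0, 0, -0.19], "twist": [0, 0, 0]},
  {"translation": [0, 0, -0.22], "twist": [0, 0, 0]},
  {"translation": [0, 0, -0.25], "twist": [0, 0, 0]},
  {"translation": [0, 0, -0.28], "twist": [0, 0, 0]},
  {"translation": [0, 0, -0.31], "twist": [0, 0, 0]},
  {"translation": [0, 0, -0.34], "twist": [0, 0, 0]},
  {"translation": [0, 0, -0.36], "twist": [0, 0, 0]},
])

```text
t: 33.1
ee_pos: [456.6, 341.9, 359.3]
orientation: [0.216, -3.134, 0.0]
ft_force: [0.5, 0.2, 0.5]
width: 16.5
```

Run:
```python
from h import *
from workcell import ctrl
for _ in range(3):
    w=ctrl.get_image("wrist");o=ctrl.get_obs();print(o["ee_pos"].round(2),o["ft_force"].round(2),o["moment"].round(3))
hs=cv2.cvtColor(w["img"],cv2.COLOR_RGB2HSV);m=(((hs[:,:,0]<8)|(hs[:,:,0]>172))&(hs[:,:,1]>140)&(hs[:,:,2]>60)).astype(np.uint8)
K,L,st,ce=cv2.connectedComponentsWithStats(m);print([(st[i].tolist(),ce[i].round(1)) for i in range(1,K) if st[i,4]>60])
```

```text
[456.54 341.85 359.02] [ 0.38  0.25 -0.23] [ 0.059 -0.1    0.012]
[456.55 341.87 359.24] [ 1.09  0.63 -0.63] [ 0.038 -0.11   0.045]
[456.61 341.92 359.44] [-0.23  0.19 -0.72] [ 0.073 -0.144 -0.071]
[([308, 237, 32, 40, 798], array([324., 260.]))]
```

Emit:
send_rows([
  {"translation": [0, 0, -0.04], "twist": [0, 0, 0]},
  {"translation": [0, 0, -0.08], "twist": [0, 0, 0]},
  {"translation": [0, 0, -0.12], "twist": [0, 0, 0]},
  {"translation": [0, 0, -0.16], "twist": [0, 0, 0]},
  {"translation": [0, 0, -0.2], "twist": [0, 0, 0]},
  {"translation": [0, 0, -0.24], "twist": [0, 0, 0]},
  {"translation": [0, 0, -0.28], "twist": [0, 0, 0]},
  {"translation": [0, 0, -0.32], "twist": [0, 0, 0]},
  {"translation": [0, 0, -0.36], "twist": [0, 0, 0]},
  {"translation": [0, 0, -0.4], "twist": [0, 0, 0]},
])

```text
t: 34.25
ee_pos: [456.6, 341.9, 319.2]
orientation: [0.216, -3.134, 0.0]
ft_force: [-0.8, -0.4, -0.3]
width: 16.3
```

Emit:
send_rows([
  {"translation": [0, 0, -0.01], "twist": [0, 0, 0]},
  {"translation": [0, 0, -0.02], "twist": [0, 0, 0]},
  {"translation": [0, 0, -0.03], "twist": [0, 0, 0]},
  {"translation": [0, 0, -0.035], "twist": [0, 0, 0]},
  {"translation": [0, 0, -0.04], "twist": [0, 0, 0]},
  {"translation": [0, 0, -0.045], "twist": [0, 0, 0]},
  {"translation": [0, 0, -0.05], "twist": [0, 0, 0]},
  {"translation": [0, 0, -0.05], "twist": [0, 0, 0]},
  {"translation": [0, 0, -0.05], "twist": [0, 0, 0]},
  {"translation": [0, 0, -0.05], "twist": [0, 0, 0]},
])

```text
t: 35.25
ee_pos: [456.6, 341.9, 314.6]
orientation: [0.216, -3.134, 0.0]
ft_force: [-1.1, -0.9, 0.6]
width: 16.0
```

Emit:
send_rows([
  {"translation": [0, 0, -0.005], "twist": [0, 0, 0]},
  {"translation": [0, 0, -0.01], "twist": [0, 0, 0]},
  {"translation": [0, 0, -0.015], "twist": [0, 0, 0]},
  {"translation": [0, 0, -0.015], "twist": [0, 0, 0]},
  {"translation": [0, 0, -0.015], "twist": [0, 0, 0]},
  {"translation": [0, 0, -0.015], "twist": [0, 0, 0]},
  {"translation": [0, 0, -0.015], "twist": [0, 0, 0]},
  {"translation": [0, 0, -0.015], "twist": [0, 0, 0]},
  {"translation": [0, 0, -0.015], "twist": [0, 0, 0]},
  {"translation": [0, 0, -0.015], "twist": [0, 0, 0]},
])

```text
t: 36.25
ee_pos: [456.6, 341.9, 313.1]
orientation: [0.216, -3.134, 0.0]
ft_force: [-0.7, -0.8, -0.4]
width: 16.2
```

Emit:
send_rows([
  {"translation": [0, 0, -0.005], "twist": [0, 0, 0]},
  {"translation": [0, 0, -0.01], "twist": [0, 0, 0]},
  {"translation": [0, 0, -0.015], "twist": [0, 0, 0]},
  {"translation": [0, 0, -0.015], "twist": [0, 0, 0]},
  {"translation": [0, 0, -0.015], "twist": [0, 0, 0]},
  {"translation": [0, 0, -0.015], "twist": [0, 0, 0]},
  {"translation": [0, 0, -0.015], "twist": [0, 0, 0]},
  {"translation": [0, 0, -0.015], "twist": [0, 0, 0]},
  {"translation": [0, 0, -0.015], "twist": [0, 0, 0]},
  {"translation": [0, 0, -0.015], "twist": [0, 0, 0]},
])

```text
t: 37.25
ee_pos: [456.9, 342.1, 312.4]
orientation: [-0.216, 3.134, 0.001]
ft_force: [-1.5, -0.5, 7.4]
width: 16.4
```

Emit:
send_rows([
  {"translation": [0, 0, 0.01], "twist": [0, 0, 0]},
  {"translation": [0, 0, 0.01], "twist": [0, 0, 0]},
  {"translation": [0, 0, 0.01], "twist": [0, 0, 0]},
  {"translation": [0, 0, 0.01], "twist": [0, 0, 0]},
  {"translation": [0, 0, 0.01], "twist": [0, 0, 0]},
  {"translation": [0, 0, 0.06], "twist": [0, 0, 0]},
  {"translation": [0, 0, 0.15], "twist": [0, 0, 0]},
  {"translation": [0, 0, 0.25], "twist": [0, 0, 0]},
  {"translation": [0, 0, 0.35], "twist": [0, 0, 0]},
  {"translation": [0, 0, 0.45], "twist": [0, 0, 0]},
], grip=0.25)

```text
t: 38.25
ee_pos: [456.7, 342.0, 357.9]
orientation: [-0.216, 3.134, 0.001]
ft_force: [-0.2, 0.4, 0.1]
width: 33.4
```

Emit:
send_rows([
  {"translation": [0, 0, 0.1], "twist": [0, 0, 0]},
  {"translation": [0, 0, 0.2], "twist": [0, 0, 0]},
  {"translation": [0, 0, 0.3], "twist": [0, 0, 0]},
  {"translation": [0, 0, 0.4], "twist": [0, 0, 0]},
  {"translation": [0, 0, 0.5], "twist": [0, 0, 0]},
  {"translation": [0, 0, 0.6], "twist": [0, 0, 0]},
  {"translation": [0, 0, 0.7], "twist": [0, 0, 0]},
  {"translation": [0, 0, 0.8], "twist": [0, 0, 0]},
  {"translation": [0, 0, 0.9], "twist": [0, 0, 0]},
  {"translation": [0, 0, 1.0], "twist": [0, 0, 0]},
])

```text
t: 39.25
ee_pos: [456.6, 341.9, 457.4]
orientation: [0.216, -3.134, 0.0]
ft_force: [0.1, 0.1, -0.4]
width: 33.1
```

Run:
```python
from h import *
from workcell import ctrl
np.set_printoptions(precision=1,suppress=True)
o=ctrl.get_obs();w=ctrl.get_image("wrist");t=ctrl.get_image("top");s=ctrl.get_image("side");print(o["ee_pos"],o["width"])
def red(d,x0,y0,x1,y1):
    hs=cv2.cvtColor(d["img"][y0:y1,x0:x1],cv2.COLOR_RGB2HSV);m=((hs[:,:,0]<9)|(hs[:,:,0]>170))&(hs[:,:,1]>130)&(hs[:,:,2]>40)
    ys,xs=np.nonzero(m);return (xs.mean()+x0,ys.mean()+y0,len(xs)) if len(xs) else None
P=np.array([456.6,342.2,143]);obs=[]
for n,d,k in(("w",w,30),("t",t,9),("s",s,9)):
    u,v=proj(d,P).round().astype(int);r=red(d,max(u-k,0),max(v-k,0),u+k,v+k);print(n,(u,v),r)
    if r and r[2]>8:obs.append((d,r[0],r[1]))
if len(obs)>1:print(tri(*obs))
u,v=proj(w,P).astype(int);a=crop(w,max(u-130,0),max(v-150,0),u+130,v+150,2)
b=cv2.resize(s["img"][210:370,120:310,::-1],(380,320));c=np.clip(cv2.resize(t["img"][150:260,110:300,::-1],(380,220))*1.5,0,255)
C=np.zeros((600,800,3),np.uint8);h=min(600,a.shape[0]);C[:h,:min(420,a.shape[1])]=a[:h,:420];C[:320,420:]=b;C[330:550,420:]=c
cv2.imwrite("pics/k.png",C)
```

```text
[456.6 341.9 457.4] 33.12522124196843
w (np.int64(323), np.int64(189)) (np.float64(325.57510729613733), np.float64(191.41630901287553), 233)
t (np.int64(155), np.int64(241)) (np.float64(152.52941176470588), np.float64(241.47058823529412), 17)
s (np.int64(220), np.int64(299)) (np.float64(218.22), np.float64(299.78), 50)
(array([457.2, 346.7, 145.2]), [1.6562719725514692, 1.128434235715246, 0.6790724281082682])
```

View pics/k.png

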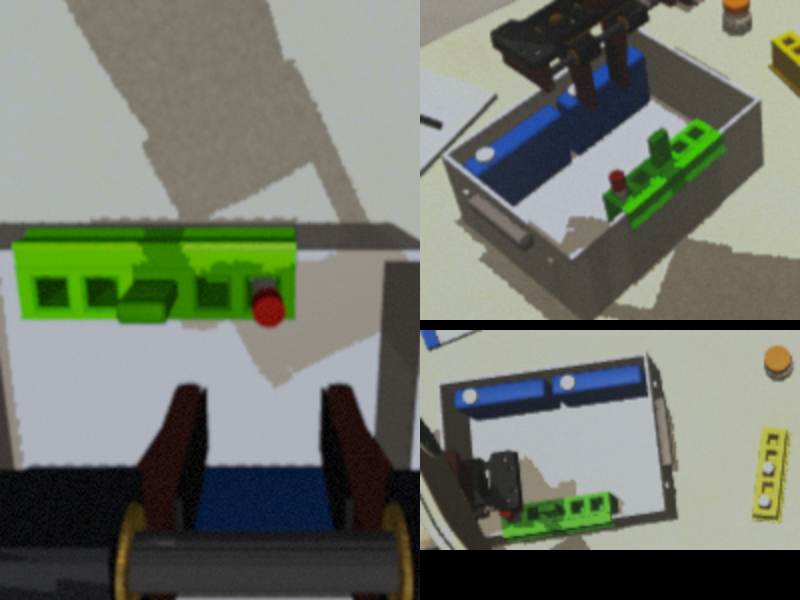

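```bash
python3 -c "
from workcell import ctrl
print(ctrl.close_job(),ctrl.get_obs()['t'])"
```

```text
the job is handed in; nothing more can be done
the job is handed in; nothing more can be done
```

The green rack now hangs by its lip over the tub's near long wall, the one facing the cold packs, and the red-capped tube stands in its well at rack y +57 mm (well3). I handed the job in at about 39 s; it reports no verdict.

- **Rack:** It came off the stand held by its tab. I lowered it until the wrist force showed contact (about 7 N) at the height expected for a fully seated lip. After letting go, its measured yaw was 8.1°, against 7.9° for the wall. The pictures show it straight, with its wells inside the tub.
- **Tube:** It touched the well floor within about 1 mm of the expected height (about 7 N). After release, three views put the middle of the cap at 145 mm above the bench, against 143 mm expected.
- **Left in place:** The two white-capped tubes and the jar look unmoved, and the gripper was clear of everything at the end.

**Check that disagreed:** The cap measured about 4–5 mm off the expected position along the wall, with view residuals of 0.7–1.7 mm. While gripped, it also read about 2 mm off the tool's centre in the wrist camera. I put both down to camera calibration and the cap being partly hidden. The tube went in freely, and the last picture shows it upright in the well.

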